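# Clamp down the lid of a pressure cooker

### The arm

A 6-joint arm with a two-finger parallel gripper is mounted at the origin on a cart in front of the work surface, level with it; the furniture and walls round the work are solid. World frame = base frame: x ahead of the robot, y to its left, z up, the work surface at z = 0. Lengths are in mm, angles in rad, forces in N, time in s.
With the tool pointing down it reaches from about 350 to 875 mm from the base axis. Payload 4.2 kg.
Tool frame: the origin (TCP) lies between the finger pads; the fingertips stand 14 mm ahead of it and the grasp point (between the pads) lies 5 mm behind it; z points along the fingers, y is the line along which they close (so a half turn about z gives the same grasp; the last joint's range is limited). The gripper opens to 85 mm and grips with 20 to 120 N. Pads are 22 mm wide; open, the fingers measure 114 mm over their backs; the gripper's body (76 mm by 85 mm) begins 54 mm behind the grasp point. The pads swing forward as they close: fully open they stand 13 mm farther back than shut.
Start: joints at [1.505, 0.385, 0.008, 0, -1.194, -0.259], TCP at [199.417, 592.311, 245.312] pointing down, gripper open.
Joint ranges: [-3.14, 3.14], [-1.21, 2.06], [-1.07, 1.41], [-3.16, 2.05], [-2.99, -0.16], [-3.1, 3.1]. Speed limits (rad/s): [2.79, 2.79, 3.14, 3.14, 3.14, 3.14].

### API

Orientations are given as a unit quaternion [x, y, z, w].
In Python, from bench import * gives the robot as it stands.
- The arm moves only by the tool carry_out, never from a script. Its argument "motion" is a list of rows, each a list of 7 numbers: the turn, a rotation vector about the tool's x, y, z in rad, then the shift along the tool's x, y, z in mm, then the opening, from -1 (shut) to 1 (fully open), so that 0 is half open. A call has 1 to 5 rows; each row is the pose to reach, as a shift and turn from the pose commanded when the call began, along the tool's axes at that moment; what a row does not reach only later rows make up. A row lasts 1/8 s, in which the tool goes at most 62.5 mm and 10.7 degrees, less where a joint would pass 70% of its speed; a pose out of reach is approached as far as the arm can. A call with a gripper value outside its range is refused whole. The fingers move at their own pace and stop on an object; the grip force is fixed at half the most. Time passes only in rows, so rows that repeat a pose let the fingers close. It gives the time, the measured TCP pose, the force, the opening and the grip force at its end, in the units of the state.
- read_state(): the state, without advancing time (a new reading comes with each control period).
- get_image(name): name is "side" or "top" or "wrist"; returns a dict with "color" (480x640x3 uint8, blue, green, red), "mtx" (3x3 intrinsics, pixels), "position" and "orientation" of the camera in the world. Camera axes: x right, y down, z forward; pixel columns grow to the right and rows downward; lengths in mm; the calibration is good to about 2 mm. A picture is of the moment at which its call begins. There is no depth.
- job_done(): hands the job in; it is judged then, once.
The state is a dict: "clock": time; "joints": joint angles; "joint_vel": joint speeds; "joint_efforts": joint torques, N m; "position": TCP position; "ee_rot": TCP orientation; "contact_force": force on the tool from outside, world axes, zero at the start; "wrist_torque": the same for the moment, N m; "gripper_width": finger opening in mm; "grasp_force": force on a finger pad.
Only numpy, scipy, OpenCV 4.12 (cv2) and the standard library are available. Lean on these libraries where they do the work, as an engineer would, in place of code of your own. Each camera call takes 0.05 s, during which the arm holds its last target. There are 200 camera calls.

### The job

Close the pressure cooker for cooking: with a fingertip push the clamp bar on its lid round clockwise until its hooked ends are fully home under the two lugs, then push the wings of the screw in the middle round clockwise, stroke after stroke, until the screw is tight on the lid. Only push, lightly: nothing is to be gripped or lifted, the cooker stays standing where it is, and the things round it stay where they are.

Things in the scene. Friction and masses are not known exactly. Their poses are not given: they have to be found in the camera images.
- pressure_cooker: stainless pressure cooker, lid on, loose on the worktop (about 4 kg, slides if pushed with over some 20 N). Pot 200 mm in diameter; lid 212 mm, its rim 131 mm and middle 150 mm high. Origin: centre of the underside, on the cooker's axis, z up. Lugs and black side handles (to 140 mm from the axis, 79 to 97 mm high) are at its +y and -y sides.
- valve (a point): top of the black weighted valve fixed on the lid: 24 mm in diameter, 204 mm high, 56 mm from the cooker's axis (40 degrees from the cooker's +x towards +y). On its side there is little room for a fingertip to go round the wings.
- clamp_bar (a joint): angle (rad) of the clamp bar about the cooker's vertical axis: 0 = home along the cooker's y axis, its ends under the lugs, against a stop; positive = swung open, counter-clockwise seen from above (up to 1.2). It is stiff (0.15 N m) and stays where it is left.
- bar_arm_left (a point): point on one arm of the clamp bar, 95 mm from the axis, 162 mm high; at bar angle 0 on the cooker's +y side. The bar is a steel channel 30 mm wide, 14 mm deep: level to 50 mm from the axis (167 to 181 mm high), then sloping to hooked ends at 128 mm. Here it spans 154 to 168 mm in height over a lid 137 mm high: a fingertip fits beside it, its end at about 148 mm.
- bar_arm_right (a point): the same point on the opposite arm (at bar angle 0 at the cooker's -y side)
- left_arm_rear: rear half (counter-clockwise side, the flank pushed to close it) of the left arm of the clamp bar; origin on the cooker's axis at the worktop's height
- left_arm_front: front half (clockwise side) of the left arm of the clamp bar; same origin. Touched together with the rear half, the arm counts as pinched
- right_arm_rear: rear half (counter-clockwise side, the flank pushed to close it) of the right arm of the clamp bar; origin on the cooker's axis at the worktop's height
- right_arm_front: front half (clockwise side) of the right arm of the clamp bar; same origin. Touched together with the rear half, the arm counts as pinched
- wing_screw (a joint): angle (rad) by which the wing screw is backed off: 0 = tight, its pad on the lid, a hard stop; positive = loosened, counter-clockwise seen from above (starts at 1.0 to 1.4 turns). Clockwise tightens. It sinks 4 mm a turn, has 0.05 N m of friction, stays where it is left. It sits on the clamp bar and goes round with it.
- screw_axis (a point): point on the axis of the black wing screw at mid height of the wings, 198 mm high when tight (up to 6 mm more when loose). A flat paddle 82 mm tip to tip, 10 mm thick; lower edge 10 mm below this point, upper edge 8 mm (middle) to 16 mm (tips) above it; round foot 27 mm in diameter below. The top of the clamp bar is 15 mm below this point when tight.
- wing_tip (a point): outer end of one of the two wings, 36 mm from the screw's axis, at the same height as screw_axis; the other wing points the opposite way
- wing1_rear: rear half (counter-clockwise face, the one pushed to tighten) of the wing with wing_tip; origin on the screw's axis, 14 mm below screw_axis
- wing1_front: front half (clockwise face) of the wing with wing_tip; same origin. Touched together with the rear half, the wing counts as pinched
- wing2_rear: rear half (counter-clockwise face, the one pushed to tighten) of the other wing; origin on the screw's axis, 14 mm below screw_axis
- wing2_front: front half (clockwise face) of the other wing; same origin. Touched together with the rear half, the wing counts as pinched
- salt_shaker: salt shaker 44 mm wide, 90 mm high, bystander beyond the cooker; origin under its centre
- spice_jar: spice jar 45 mm wide, 105 mm high, bystander beyond the cooker; origin under its centre
- spoon: spoon 178 mm long with green handle, lying left of the cooker, bystander; origin under its centre
- jar_lid: white jar lid 58 mm wide, 10 mm thick, lying beyond the cooker, bystander; origin under its centre
- mug: patterned mug 86 mm wide, 107 mm high, handle to its +y, bystander left of the cooker; origin under its centre
- bowl: bowl 119 mm wide, 60 mm high, bystander right of the cooker; origin under its centre
- sweet_a: wrapped sweet 56 mm long, 13 mm thick, lying bystander; origin under its centre

How it is judged:
By the outcome, as a careful person would: the job done as asked, in the order asked, and still so for the second after the job is handed in, with the robot touching nothing.
It also fails if it takes over 72 s, if anything falls off the work surface, if the arm or the gripper's body presses on something with over 40 N, if the wrist force passes 120 N, or if a joint passes its speed limit or range.

## Working session

There is one attempt and no reset: what is moved stays moved. The work goes in short steps, Python scripts to look and compute and a tool call to move; the robot and the scene stay as the last step left them, time stands still between calls to the robot, and variables do not carry over. Pictures are saved under pics/ and viewed, at most 10 in all, crops included, and the job is handed in when it is done.

Besides the shell and the picture viewer there is one more tool, called after ">>>" as name(argument=value, ...) on one line, values as JSON. carry_out: Moves the arm, as the interface text tells. Its arguments: {"type":"object","properties":{"motion":{"type":"array"}},"required":["motion"]}

```bash
mkdir -p pics; cat > h.py <<'E'
from bench import *
import numpy as np, cv2
from scipy.spatial.transform import Rotation as R
def snap(n,f=None):
    im=get_image(n); np.savez(f"pics/{f or n}.npz",**im); cv2.imwrite(f"pics/{f or n}.png",im["color"]); return im
def ray(im,u,v,z):
    d=R.from_quat(im["orientation"]).apply(np.linalg.inv(im["mtx"])@[u,v,1]); p=np.array(im["position"]); return p+d*(z-p[2])/d[2]
def proj(im,P):
    c=R.from_quat(im["orientation"]).inv().apply(np.atleast_2d(P)-np.array(im["position"])); q=c@np.array(im["mtx"]).T; return q[:,:2]/q[:,2:]
E
python3 - <<'E'
from h import *
for n in("top","side"):
    im=snap(n); print(n,im["position"],im["orientation"],im["mtx"])
s=read_state(); print(s); print(R.from_quat(s["ee_rot"]).as_matrix().round(3))
E
```

```text
top [ 312.6678303     2.757174   1129.53660217] [-0.66100639  0.74144316 -0.08742434  0.07542929] [[443.98558296   0.         317.29331041]
 [  0.         443.98558296 240.43772771]
 [  0.           0.           1.        ]]
side [ 489.31322605 1203.92271832 1117.1044001 ] [-0.01250194  0.90034677 -0.43489051  0.00946747] [[529.68901109   0.         316.68257125]
 [  0.         529.68901109 243.5766338 ]
 [  0.           0.           1.        ]]
{'clock': 0.1, 'joints': array([ 1.50459481e+00,  3.85472686e-01,  6.79296374e-03, -4.12407073e-04,
       -1.19402643e+00, -2.58621425e-01]), 'joint_vel': array([ 0.00030954, -0.00229327,  0.00172252,  0.0012128 , -0.00088188,
        0.00198057]), 'joint_efforts': array([-4.10588646e-04, -3.93318129e+01,  1.88931119e+01,  4.19808403e+00,
       -2.58230568e-03,  3.33223966e-06]), 'position': array([199.28146755, 591.86499   , 244.35044821]), 'ee_rot': array([ 9.86827454e-01, -1.61773381e-01, -9.90505814e-05,  9.68908945e-04]), 'contact_force': array([-0.11680462,  0.34543   , -0.83064255]), 'wrist_torque': array([ 0.00043769,  0.0165014 , -0.02223194]), 'grasp_force': 0.0, 'gripper_width': 85.36828074465727}
[[ 0.948 -0.319 -0.001]
 [-0.319 -0.948 -0.002]
 [ 0.     0.002 -1.   ]]
```

View pics/top.png

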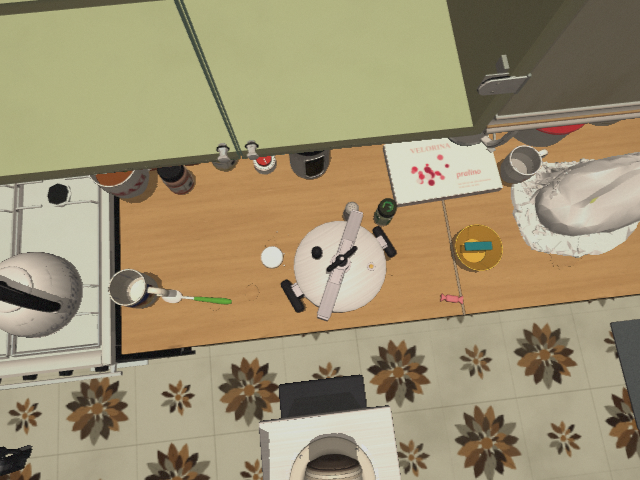

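View pics/side.png

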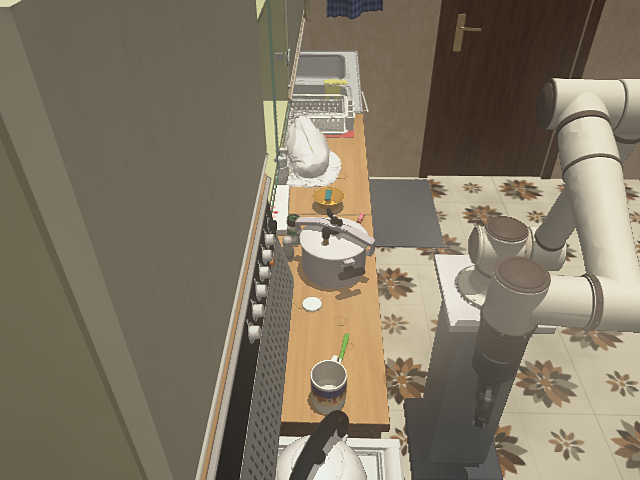

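```bash
python3 - <<'E'
from h import *
im=dict(np.load("pics/top.npz")); c=im["color"]
cv2.imwrite("pics/crop.png",cv2.resize(c[190:330,260:420],None,fx=5,fy=5,interpolation=cv2.INTER_CUBIC)[:600,:800] if 0 else cv2.resize(c[195:335,265:415],(640,597),interpolation=cv2.INTER_CUBIC))
g=c.astype(int)
print(ray(im,341,267,137),ray(im,317,253,204),ray(im,293,296,88),ray(im,384,242,88))
print(proj(im,[[0,0,0],[199,592,245]]))
E
```

```text
[477.05668932 -74.01384797 137.        ] [501.72236749 -21.9241061  204.        ] [429.77909948  42.56459237  88.        ] [ 533.88501489 -188.50479008   88.        ]
[[332.1516951  482.68768434]
 [  4.67489134 445.80052594]]
```

View pics/crop.png

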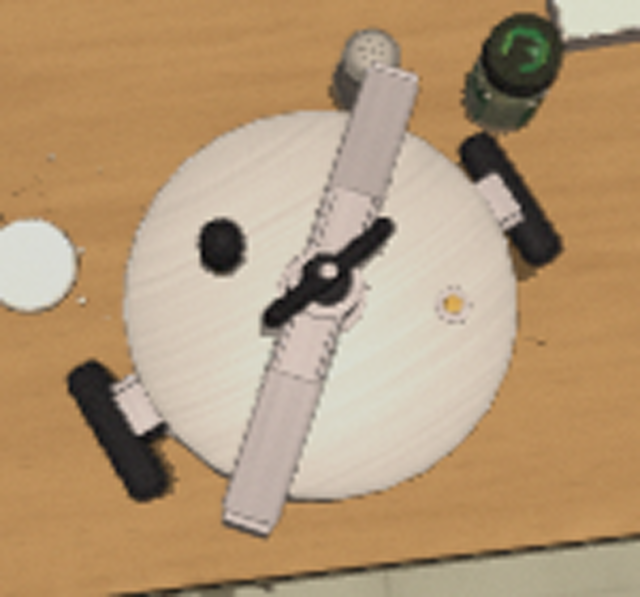

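The top view shows the cooker lid centred near (340,266). The handles are at (293,296) and (385,242), the valve is at (317,253), and the near bar end is at about (324,318). The bar is open counter-clockwise.

```bash
python3 - <<'E'
from h import *
im=dict(np.load("pics/top.npz")); s=150/640
f=lambda x,y,z: ray(im,265+x*s,195+y*s,z)[:2]
rim=np.array([f(124,300,131),f(518,300,131),f(321,110,131),f(330,500,131),f(170,170,131),f(470,435,131),f(180,445,131)])
A=np.c_[2*rim,np.ones(len(rim))]; c=np.linalg.lstsq(A,(rim**2).sum(1),rcond=None)[0]; print("rim",c[:2],np.sqrt(c[2]+c[:2]@c[:2]))
deg=lambda v: np.degrees(np.arctan2(v[1],v[0]))
h=f(119,430,97),f(511,200,97); print("handles",h,(h[0]+h[1])/2,deg(h[0]-h[1])-90, np.linalg.norm(h[0]-h[1]))
v=f(221,245,204);print("valve",v,deg(v-c[:2])-40,np.linalg.norm(v-c[:2]))
e=f(249,523,158),f(394,75,158); print("bar ends",e,(e[0]+e[1])/2,deg(e[0]-e[1]),np.linalg.norm(e[0]-e[1]))
e=f(297,376,181),f(358,193,181); print("bar brk",e,(e[0]+e[1])/2,deg(e[0]-e[1]),np.linalg.norm(e[0]-e[1]))
e=f(270,322,216),f(388,225,216); print("wing",e,(e[0]+e[1])/2,deg(e[0]-e[1]),np.linalg.norm(e[0]-e[1]))
E
```

```text
rim [482.13079903 -72.4274455 ] 106.15722225247848
handles (array([429.30014447,  42.4208963 ]), array([ 532.06831336, -188.71590454])) [480.68422892 -73.14750412] 23.970913638150222 252.95358712940762
valve [503.01904986 -21.63855283] 27.64381228865213 54.91657893042053
bar ends (array([368.14071666, -20.48154378]), array([ 594.16977276, -125.43678916])) [481.15524471 -72.95916647] 155.09248198981746 249.20822164050526
bar brk (array([436.54775507, -52.52775432]), array([526.85255123, -95.41879481])) [481.70015315 -73.97327456] 154.59421681932463 99.97298417057056
wing (array([459.73899058, -40.6750548 ]), array([ 501.16633261, -104.38882253])) [480.4526616  -72.53193866] 123.0323334577198 75.99782145226581
```

>>> carry_out(motion=[[0,0,0,51.5,30.7,0,-1],[0,0,0,103,61.4,0,-1],[0,0,0,154.5,92.1,0,-1],[0,0,0,206,122.8,0,-1],[0,0,0,257.5,153.5,0,-1]])

```text
clock: 0.72
position: [395.3, 362.9, 245.1]
ee_rot: [0.987, -0.162, -0.0, 0.0]
contact_force: [0.8, 0.7, 0.2]
gripper_width: -0.1
grasp_force: 0.0
```

>>> carry_out(motion=[[0,0,0,17.5,57.5,0,-1],[0,0,0,35,115,0,-1],[0,0,0,52.5,172.5,0,-1],[0,0,0,70,230,0,-1],[0,0,0,87.5,287.5,0,-1]])

```text
clock: 1.35
position: [385.0, 62.4, 245.3]
ee_rot: [0.987, -0.161, 0.0, -0.0]
contact_force: [1.7, -0.4, -0.5]
gripper_width: -0.1
grasp_force: 0.0
```

>>> carry_out(motion=[[0,0,0,13,43,0,-1],[0,0,0,26,86,0,-1],[0,0,0,38.5,127.3,0,-1],[0,0,0,38.5,127.3,0,-1],[0,0,0,38.5,127.3,0,-1]])

```text
clock: 1.98
position: [381.4, -68.6, 245.1]
ee_rot: [0.987, -0.162, -0.0, -0.0]
contact_force: [0.5, 0.5, -0.3]
gripper_width: 0.2
grasp_force: 0.0
```

```bash
python3 - <<'E'
from h import *
im=snap("wrist","w1"); print(im["position"],im["orientation"],im["mtx"][0])
s=read_state(); print(s["position"],s["contact_force"],s["joints"],s["gripper_width"]); print(R.from_quat(s["ee_rot"]).as_matrix().round(3))
E
```

```text
[446.58138924 -90.39669141 373.6774172 ] [-0.57729133  0.80471799  0.11230512 -0.08093966] [332.21382037   0.         319.44322164]
[381.50117212 -68.18831534 245.18911967] [-0.084569    0.20471813  0.31632474] [ 2.48029053e-01 -3.58069721e-02 -5.19677314e-01 -1.68006476e-04
 -1.08712179e+00  9.98625543e-01] -0.15083855221446493
[[ 0.948 -0.319 -0.   ]
 [-0.319 -0.948  0.   ]
 [-0.    -0.    -1.   ]]
```

View pics/w1.png

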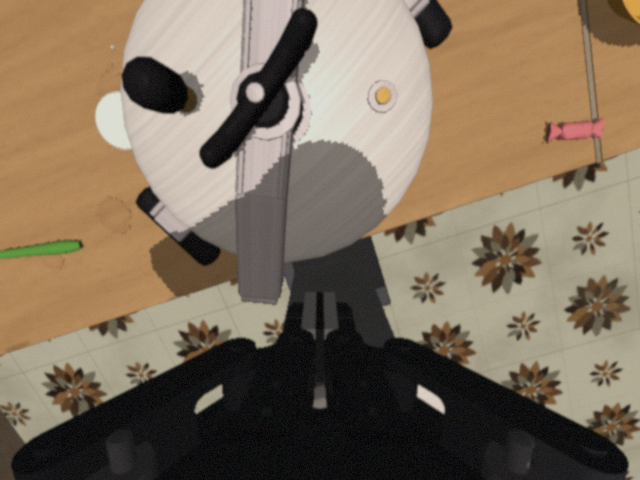

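The wrist view shows the shut fingertips at (320,295), just to the right of the near bar arm, whose end is at about (260,300). The screw centre is at (262,95).

```bash
python3 - <<'E'
from h import *
im=dict(np.load("pics/w1.npz"))
for z in(244,231,218): print(z,proj(im,[[381.5+10.4,-68.2-3.5,z],[381.5-10.4,-68.2+3.5,z]]).round())
print("end",ray(im,260,299,158),"screw",ray(im,255,92,208),"valve?",ray(im,148,75,204))
print("width@tip231",ray(im,302,292,231)-ray(im,338,292,231))
print(ray(im,200,158,216),ray(im,308,16,216))
E
```

```text
244 [[319. 298.]
 [319. 344.]]
231 [[319. 286.]
 [319. 329.]]
218 [[319. 277.]
 [319. 317.]]
end [368.22091347 -19.8450578  158.        ] screw [482.58157307 -71.63150578 208.        ] valve? [505.93705521 -27.07852627 204.        ]
width@tip231 [ 5.34380765 15.78782436  0.        ]
[463.21146474 -38.49042146 216.        ] [ 500.44977257 -103.75253295  216.        ]
```

```bash
cat >> h.py <<'E'
C=np.array([481.,-73.])
def arc(pose,degs,yaw0,rad,z):
    """rows for tool at polar angles degs round C; tool turned by cw angle from yaw0 (deg); pose=(x,y,z)"""
    a=np.radians(yaw0); M=np.array([[np.cos(a),np.sin(a),0],[np.sin(a),-np.cos(a),0],[0,0,-1]])
    out=[]
    for g,y in degs:
        p=np.r_[C+rad*np.array([np.cos(np.radians(g)),np.sin(np.radians(g))]),z]
        t=M.T@(p-np.array(pose)); out.append([0,0,round(np.radians(yaw0-y),3)]+[round(float(q),1) for q in t]+[-1])
    return out
E
python3 - <<'E'
from h import *
p=(381.6,-68.5,166)
print(arc(p,[(172,-22),(167,-27),(162,-32),(157,-37),(152,-42)],-18.6,94.8,166))
E
```

```text
[[0, 0, np.float64(0.059), 2.5, -10.0, 0.0, -1], [0, 0, np.float64(0.147), 1.3, -18.2, 0.0, -1], [0, 0, np.float64(0.234), 0.8, -26.4, 0.0, -1], [0, 0, np.float64(0.321), 1.1, -34.7, 0.0, -1], [0, 0, np.float64(0.408), 2.1, -42.9, 0.0, -1]]
```

>>> carry_out(motion=[[0,0,0,0,0,40,-1],[0,0,0,0,0,70,-1],[0,0,0,0,0,79,-1],[0,0,0,0,0,79,-1]])

```text
clock: 2.52
position: [381.9, -68.0, 166.5]
ee_rot: [0.987, -0.161, -0.0, 0.0]
contact_force: [0.6, -0.4, 0.5]
gripper_width: 0.2
grasp_force: 0.0
```

>>> carry_out(motion=[[0,0,0.059,2.5,-10,0,-1],[0,0,0.147,1.3,-18.2,0,-1],[0,0,0.234,0.8,-26.4,0,-1],[0,0,0.321,1.1,-34.7,0,-1],[0,0,0.408,2.1,-42.9,0,-1]])

```text
clock: 3.15
position: [397.6, -28.4, 167.6]
ee_rot: [0.933, -0.359, 0.001, -0.0]
contact_force: [0.2, -2.1, -1.1]
gripper_width: 0.5
grasp_force: 0.9
```

```bash
python3 - <<'E'
from h import *
g=np.radians(152);p=(*(C+94.8*np.array([np.cos(g),np.sin(g)])),166)
print(arc(p,[(149,-45),(146,-48),(143,-51),(140,-54),(137,-57)],-42,94.8,166))
g=np.radians(137);p=(*(C+94.8*np.array([np.cos(g),np.sin(g)])),166)
print(arc(p,[(136,-58),(135,-59),(134,-60),(133,-61),(132,-62)],-57,94.8,166))
print(read_state()["contact_force"],read_state()["position"])
E
```

```text
[[0, 0, np.float64(0.052), -1.1, -4.8, 0.0, -1], [0, 0, np.float64(0.105), -1.9, -9.7, 0.0, -1], [0, 0, np.float64(0.157), -2.5, -14.7, 0.0, -1], [0, 0, np.float64(0.209), -2.8, -19.6, 0.0, -1], [0, 0, np.float64(0.262), -2.8, -24.6, 0.0, -1]]
[[0, 0, np.float64(0.017), -0.4, -1.6, 0.0, -1], [0, 0, np.float64(0.035), -0.7, -3.2, 0.0, -1], [0, 0, np.float64(0.052), -1.1, -4.8, 0.0, -1], [0, 0, np.float64(0.07), -1.4, -6.5, 0.0, -1], [0, 0, np.float64(0.087), -1.6, -8.1, 0.0, -1]]
[ 0.24544473 -2.10935022 -1.13223508] [397.57721613 -28.35858421 167.5995315 ]
```

>>> carry_out(motion=[[0,0,0.052,-1.1,-4.8,0,-1],[0,0,0.105,-1.9,-9.7,0,-1],[0,0,0.157,-2.5,-14.7,0,-1],[0,0,0.209,-2.8,-19.6,0,-1],[0,0,0.262,-2.8,-24.6,0,-1]])

```text
clock: 3.78
position: [411.6, -8.2, 167.6]
ee_rot: [0.879, -0.478, 0.0, -0.0]
contact_force: [-2.2, -0.3, -0.2]
gripper_width: -0.1
grasp_force: 1.0
```

>>> carry_out(motion=[[0,0,0.017,-0.4,-1.6,0,-1],[0,0,0.035,-0.7,-3.2,0,-1],[0,0,0.052,-1.1,-4.8,0,-1],[0,0,0.07,-1.4,-6.5,0,-1],[0,0,0.087,-1.6,-8.1,0,-1]])

```text
clock: 4.4
position: [417.5, -2.7, 166.3]
ee_rot: [0.857, -0.515, -0.0, 0.0]
contact_force: [-2.1, 0.2, 2.0]
gripper_width: -0.0
grasp_force: 0.9
```

```bash
python3 - <<'E'
from h import *
im=snap("top","top2"); c=im["color"]
cv2.imwrite("pics/crop2.png",cv2.resize(c[195:335,265:415],(640,597),interpolation=cv2.INTER_CUBIC))
g=np.radians(132);p=(*(C+94.8*np.array([np.cos(g),np.sin(g)])),166)
print(p,arc(p,[(131,-62),(130,-62),(129,-62),(128,-62),(127,-62)],-62,94.8,166))
E
```

```text
(np.float64(417.56641851718024), np.float64(-2.5498705447430297), 166) [[0, 0, np.float64(0.0), -0.4, -1.6, 0.0, -1], [0, 0, np.float64(0.0), -0.7, -3.2, 0.0, -1], [0, 0, np.float64(0.0), -1.1, -4.8, 0.0, -1], [0, 0, np.float64(0.0), -1.4, -6.5, 0.0, -1], [0, 0, np.float64(0.0), -1.6, -8.1, 0.0, -1]]
```

View pics/crop2.png

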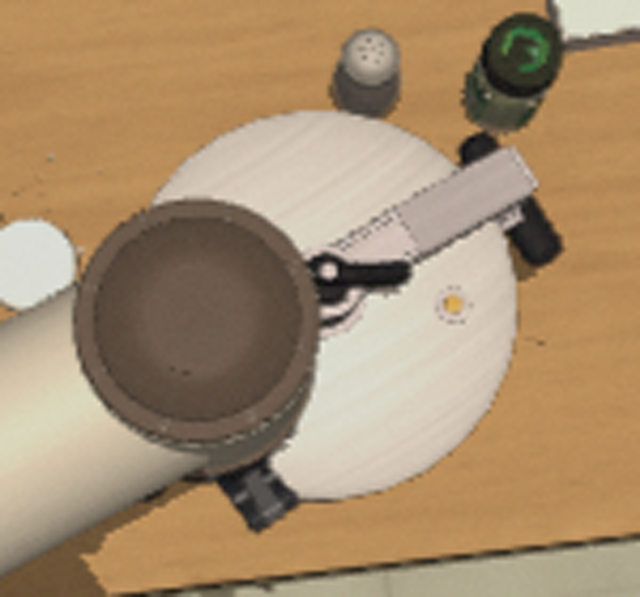

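The bar is nearly home: its far end is at (525,165), next to the lug. The cooker and bystanders haven't moved. I'll creep on and watch the force.

>>> carry_out(motion=[[0,0,0,-0.2,-0.8,0,-1],[0,0,0,-0.4,-1.6,0,-1],[0,0,0,-0.5,-2.4,0,-1],[0,0,0,-0.7,-3.2,0,-1],[0,0,0,-0.7,-3.2,0,-1]])

```text
clock: 5.08
position: [419.2, -1.2, 166.1]
ee_rot: [0.857, -0.515, -0.001, 0.001]
contact_force: [-2.6, -3.9, 2.7]
gripper_width: 0.0
grasp_force: 2.3
```

>>> carry_out(motion=[[0,0,0,-0.1,-0.5,0,-1],[0,0,0,-0.2,-1,0,-1],[0,0,0,-0.2,-1,0,-1]])

```text
clock: 5.45
position: [419.2, -1.1, 166.1]
ee_rot: [0.857, -0.515, -0.001, 0.002]
contact_force: [-5.2, -6.2, 4.0]
gripper_width: -0.1
grasp_force: 3.2
```

>>> carry_out(motion=[[0,0,0,1,6,0,-1],[0,0,0,1,14,0,-1],[0,0,0,1,14,-45,-1],[0,0,0,-15,14,-95,-1],[0,0,0,-70,14,-95,-1]])

```text
clock: 6.08
position: [378.2, 56.4, 265.3]
ee_rot: [0.856, -0.517, 0.003, -0.005]
contact_force: [0.6, 0.8, -1.0]
gripper_width: 0.0
grasp_force: 0.0
```

```bash
python3 - <<'E'
from h import *
im=snap("top","top3"); c=im["color"]
cv2.imwrite("pics/crop3.png",cv2.resize(c[195:335,265:415],(640,597),interpolation=cv2.INTER_CUBIC))
snap("wrist","w3"); s=read_state(); print(s["position"],s["contact_force"])
E
```

```text
[374.4799466   58.39853724 262.46878549] [-0.14105347  0.76426    -0.37536992]
```

View pics/crop3.png

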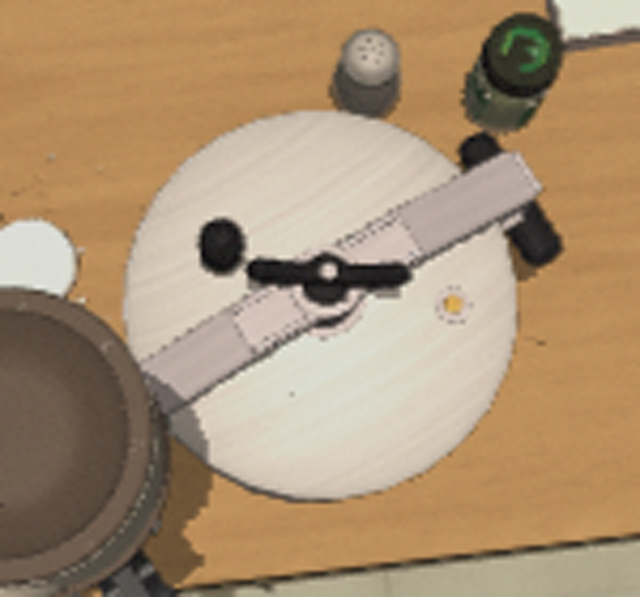

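View pics/w3.png

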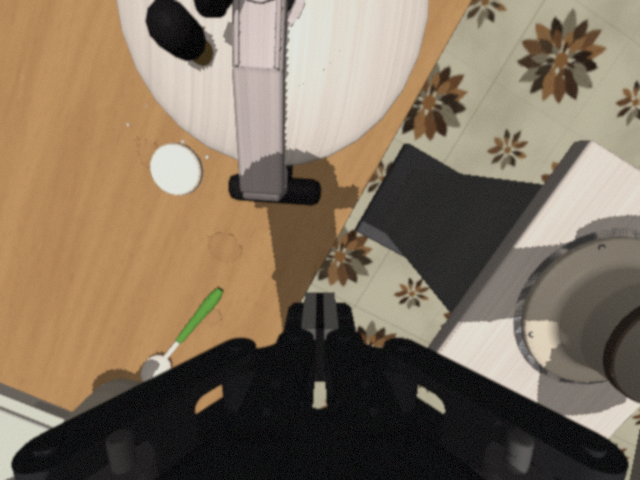

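The bar now runs over the far handle at (525,170) and the near handle. The wrist view shows its end centred at about (264,195) over the handle spanning (230..320,190). The wings lie at (250,270)–(410,273) in the crop, pointing near the valve.

```bash
python3 - <<'E'
from h import *
im=dict(np.load("pics/top3.npz")); s=150/640
f=lambda x,y,z: ray(im,265+x*s,195+y*s,z)[:2]
deg=lambda v: np.degrees(np.arctan2(v[1],v[0]))
e=f(241,331,181),f(404,236,181); print(e,deg(e[0]-e[1]),np.linalg.norm(e[0]-e[1]),(e[0]+e[1])/2)
e1=f(528,171,158); c=(e[0]+e[1])/2; print("far end",e1,deg(c-e1),deg(C-e1),np.linalg.norm(e1-C))
v=f(221,245,204);print("valve",v,deg(v-C)-40)
w=f(250,270,216),f(409,273,216); print("wing",w,deg(w[0]-w[1]))
im=dict(np.load("pics/w3.npz"))
e=ray(im,264,194,158)[:2]; print("near end",e,deg(e-C),np.linalg.norm(e-C))
h=ray(im,275,190,97)[:2]; print("handle",h,deg(h-C),np.linalg.norm(h-C)); print("valve",deg(ray(im,163,18,204)[:2]-C)-40)
E
```

```text
(array([462.47796276, -27.21013229]), array([ 501.74237573, -115.85860789])) 113.88963514958277 96.95486760947267 [482.11016924 -71.53437009]
far end [ 533.65713692 -188.69145294] 113.74861407273464 114.47272560676805 127.11131480755904
valve [503.01904986 -21.63855283] 26.794811718810806
wing (array([486.48352603, -34.02925684]), array([ 476.09481185, -111.38678966])) 82.35123787672849
near end [428.9648819   40.54587644] 114.62075330517274 124.90123927076606
handle [428.05592703  43.80649422] 114.38303266217147 128.24520246247684
valve 24.910949521061
```

```bash
cat >> h.py <<'E'
def stroke(a,b,n,r=33.,z=208,yaw=-62.2,start=None):
    """rows of 5 per call, constant yaw, finger angle a->b round C"""
    A=np.linspace(a,b,n+1); P=[C+r*np.array([np.cos(t),np.sin(t)]) for t in np.radians(A)]
    if start is not None: P[0]=np.array(start)
    y=np.radians(yaw); M=np.array([[np.cos(y),np.sin(y)],[np.sin(y),-np.cos(y)]])
    for k in range(0,n,5):
        print(A[k:k+6].round(),[[0,0,0]+[round(float(q),1) for q in M.T@(p-P[k])]+[0,-1] for p in P[k+1:k+6]])
E
python3 - <<'E'
from h import *
s=read_state(); print(s["position"],np.degrees(R.from_quat(s["ee_rot"]).as_euler("zyx")[0]))
stroke(312,112,25,start=(505,-99.8))
E
```

```text
[374.4799466   58.39853724 262.46878549] 61.63693346750389
[312. 304. 296. 288. 280. 272.] [[0, 0, 0, -2.1, 5.2, 0, -1], [0, 0, 0, -1.9, 9.8, 0, -1], [0, 0, 0, -2.4, 14.3, 0, -1], [0, 0, 0, -3.5, 18.8, 0, -1], [0, 0, 0, -5.2, 23.1, 0, -1]]
[272. 264. 256. 248. 240. 232.] [[0, 0, 0, -2.3, 4.0, 0, -1], [0, 0, 0, -5.1, 7.6, 0, -1], [0, 0, 0, -8.4, 10.8, 0, -1], [0, 0, 0, -12.1, 13.6, 0, -1], [0, 0, 0, -16.2, 15.7, 0, -1]]
[232. 224. 216. 208. 200. 192.] [[0, 0, 0, -4.3, 1.6, 0, -1], [0, 0, 0, -8.8, 2.6, 0, -1], [0, 0, 0, -13.4, 2.9, 0, -1], [0, 0, 0, -18.0, 2.6, 0, -1], [0, 0, 0, -22.5, 1.7, 0, -1]]
[192. 184. 176. 168. 160. 152.] [[0, 0, 0, -4.3, -1.6, 0, -1], [0, 0, 0, -8.4, -3.7, 0, -1], [0, 0, 0, -12.1, -6.4, 0, -1], [0, 0, 0, -15.5, -9.6, 0, -1], [0, 0, 0, -18.3, -13.2, 0, -1]]
[152. 144. 136. 128. 120. 112.] [[0, 0, 0, -2.3, -4.0, 0, -1], [0, 0, 0, -4.1, -8.2, 0, -1], [0, 0, 0, -5.2, -12.7, 0, -1], [0, 0, 0, -5.7, -17.3, 0, -1], [0, 0, 0, -5.5, -21.9, 0, -1]]
```

>>> carry_out(motion=[[0,0,0,50.2,-10.2,0,-1],[0,0,0,100.5,-20.5,0,-1],[0,0,0,150.7,-30.7,0,-1],[0,0,0,200.9,-41,0,-1],[0,0,0,200.9,-41,0,-1]])

```text
clock: 6.8
position: [507.6, -105.3, 260.0]
ee_rot: [0.856, -0.517, -0.0, 0.0]
contact_force: [-0.8, -0.2, 0.1]
gripper_width: 0.1
grasp_force: 0.0
```

>>> carry_out(motion=[[0,0,0,0,0,25,-1],[0,0,0,0,0,40,-1],[0,0,0,0,0,53,-1],[0,0,0,0,0,53,-1]])

```text
clock: 7.3
position: [505.5, -102.6, 207.5]
ee_rot: [0.857, -0.515, -0.001, 0.001]
contact_force: [-0.1, 0.3, 0.4]
gripper_width: -0.1
grasp_force: 0.0
```

>>> carry_out(motion=[[0,0,0,-5.1,4.7,0,-1],[0,0,0,-4.9,9.3,0,-1],[0,0,0,-5.4,13.8,0,-1],[0,0,0,-6.5,18.3,0,-1],[0,0,0,-8.2,22.6,0,-1]])

```text
clock: 7.92
position: [482.1, -106.5, 208.5]
ee_rot: [0.857, -0.515, 0.0, -0.0]
contact_force: [1.7, 0.2, -0.6]
gripper_width: 0.2
grasp_force: 0.7
```

>>> carry_out(motion=[[0,0,0,-2.3,4,0,-1],[0,0,0,-5.1,7.6,0,-1],[0,0,0,-8.4,10.8,0,-1],[0,0,0,-12.1,13.6,0,-1],[0,0,0,-16.2,15.7,0,-1]])

```text
clock: 8.55
position: [460.6, -99.3, 208.4]
ee_rot: [0.857, -0.515, 0.0, 0.0]
contact_force: [2.0, -0.3, 1.0]
gripper_width: 0.1
grasp_force: 0.9
```

Force is about 2 N and steady, so I'll finish the stroke.

>>> carry_out(motion=[[0,0,0,-4.3,1.6,0,-1],[0,0,0,-8.8,2.6,0,-1],[0,0,0,-13.4,2.9,0,-1],[0,0,0,-18,2.6,0,-1],[0,0,0,-22.5,1.7,0,-1]])

```text
clock: 9.18
position: [448.3, -80.1, 208.2]
ee_rot: [0.857, -0.515, -0.0, 0.0]
contact_force: [1.5, -2.2, 0.2]
gripper_width: 0.3
grasp_force: 0.9
```

>>> carry_out(motion=[[0,0,0,-4.3,-1.6,0,-1],[0,0,0,-8.4,-3.7,0,-1],[0,0,0,-12.1,-6.4,0,-1],[0,0,0,-15.5,-9.6,0,-1],[0,0,0,-18.3,-13.2,0,-1]])

```text
clock: 9.8
position: [451.5, -57.5, 208.1]
ee_rot: [0.857, -0.515, -0.001, 0.0]
contact_force: [-1.3, -1.6, 0.8]
gripper_width: 0.1
grasp_force: 0.7
```

>>> carry_out(motion=[[0,0,0,-2.3,-4,0,-1],[0,0,0,-4.1,-8.2,0,-1],[0,0,0,-5.2,-12.7,0,-1],[0,0,0,-5.7,-17.3,0,-1],[0,0,0,-5.5,-21.9,0,-1]])

```text
clock: 10.42
position: [468.7, -42.5, 208.2]
ee_rot: [0.857, -0.515, -0.0, 0.0]
contact_force: [-1.3, -0.7, 0.8]
gripper_width: -0.1
grasp_force: 0.8
```

>>> carry_out(motion=[[0,0,0,-0.8,7.9,0,-1],[0,0,0,-0.8,7.9,-50,-1],[0,0,0,33,0,-50,-1],[0,0,0,67.8,-5.5,-50,-1],[0,0,0,67.8,-5.5,-50,-1]])

```text
clock: 11.05
position: [506.3, -101.2, 258.2]
ee_rot: [0.857, -0.516, 0.001, -0.0]
contact_force: [-0.2, -0.4, 0.4]
gripper_width: -0.0
grasp_force: 0.0
```

>>> carry_out(motion=[[0,0,0,0,0,25,-1],[0,0,0,0,0,50,-1],[0,0,0,0,0,50,-1]])

```text
clock: 11.42
position: [503.7, -99.6, 206.9]
ee_rot: [0.857, -0.515, -0.002, 0.001]
contact_force: [0.3, -0.2, -0.2]
gripper_width: 0.1
grasp_force: 0.0
```

>>> carry_out(motion=[[0,0,0,-2.1,5.2,0,-1],[0,0,0,-1.9,9.8,0,-1],[0,0,0,-2.4,14.3,0,-1],[0,0,0,-3.5,18.8,0,-1],[0,0,0,-5.2,23.1,0,-1]])

```text
clock: 12.05
position: [482.4, -106.4, 208.6]
ee_rot: [0.857, -0.515, 0.0, -0.0]
contact_force: [1.1, 0.1, 0.0]
gripper_width: -0.0
grasp_force: 0.6
```

>>> carry_out(motion=[[0,0,0,-2.3,4,0,-1],[0,0,0,-5.1,7.6,0,-1],[0,0,0,-8.4,10.8,0,-1],[0,0,0,-12.1,13.6,0,-1],[0,0,0,-16.2,15.7,0,-1]])

```text
clock: 12.68
position: [460.7, -99.3, 208.3]
ee_rot: [0.857, -0.515, 0.0, 0.0]
contact_force: [2.0, -1.3, -0.7]
gripper_width: 0.2
grasp_force: 0.9
```

>>> carry_out(motion=[[0,0,0,-4.3,1.6,0,-1],[0,0,0,-8.8,2.6,0,-1],[0,0,0,-13.4,2.9,0,-1],[0,0,0,-18,2.6,0,-1],[0,0,0,-22.5,1.7,0,-1]])

```text
clock: 13.3
position: [448.5, -80.1, 208.2]
ee_rot: [0.857, -0.515, -0.0, 0.0]
contact_force: [0.4, -2.1, 0.0]
gripper_width: -0.0
grasp_force: 0.9
```

>>> carry_out(motion=[[0,0,0,-4.3,-1.6,0,-1],[0,0,0,-8.4,-3.7,0,-1],[0,0,0,-12.1,-6.4,0,-1],[0,0,0,-15.5,-9.6,0,-1],[0,0,0,-18.3,-13.2,0,-1]])

```text
clock: 13.92
position: [451.5, -57.6, 208.1]
ee_rot: [0.857, -0.515, -0.001, 0.0]
contact_force: [-1.4, -0.6, -0.1]
gripper_width: 0.0
grasp_force: 0.7
```

>>> carry_out(motion=[[0,0,0,-2.3,-4,0,-1],[0,0,0,-4.1,-8.2,0,-1],[0,0,0,-4.1,-8.2,0,-1]])

```text
clock: 14.3
position: [457.2, -50.1, 208.1]
ee_rot: [0.857, -0.515, -0.0, 0.0]
contact_force: [-0.6, -0.4, -0.0]
gripper_width: 0.1
grasp_force: 0.6
```

```bash
python3 - <<'E'
from h import *
stroke(136,108,14)
E
```

```text
[136. 134. 132. 130. 128. 126.] [[0, 0, 0, -0.3, -1.1, 0, -1], [0, 0, 0, -0.6, -2.2, 0, -1], [0, 0, 0, -0.9, -3.3, 0, -1], [0, 0, 0, -1.1, -4.5, 0, -1], [0, 0, 0, -1.3, -5.6, 0, -1]]
[126. 124. 122. 120. 118. 116.] [[0, 0, 0, -0.1, -1.1, 0, -1], [0, 0, 0, -0.2, -2.3, 0, -1], [0, 0, 0, -0.3, -3.4, 0, -1], [0, 0, 0, -0.3, -4.6, 0, -1], [0, 0, 0, -0.3, -5.7, 0, -1]]
[116. 114. 112. 110. 108.] [[0, 0, 0, 0.1, -1.2, 0, -1], [0, 0, 0, 0.2, -2.3, 0, -1], [0, 0, 0, 0.3, -3.4, 0, -1], [0, 0, 0, 0.5, -4.6, 0, -1]]
```

>>> carry_out(motion=[[0,0,0,-0.3,-1.1,0,-1],[0,0,0,-0.6,-2.2,0,-1],[0,0,0,-0.9,-3.3,0,-1],[0,0,0,-1.1,-4.5,0,-1],[0,0,0,-1.3,-5.6,0,-1]])

```text
clock: 14.92
position: [461.7, -46.6, 208.3]
ee_rot: [0.857, -0.515, -0.0, -0.0]
contact_force: [-1.2, -1.4, 0.4]
gripper_width: -0.1
grasp_force: 0.8
```

>>> carry_out(motion=[[0,0,0,-0.1,-1.1,0,-1],[0,0,0,-0.2,-2.3,0,-1],[0,0,0,-0.3,-3.4,0,-1],[0,0,0,-0.3,-4.6,0,-1],[0,0,0,-0.3,-5.7,0,-1]])

```text
clock: 15.55
position: [466.6, -43.7, 208.3]
ee_rot: [0.857, -0.515, -0.0, -0.0]
contact_force: [-1.7, -1.8, -0.3]
gripper_width: 0.0
grasp_force: 0.8
```

>>> carry_out(motion=[[0,0,0,-0.3,8,0,-1],[0,0,0,-0.3,8,-50,-1],[0,0,0,33,0,-50,-1],[0,0,0,67.9,-7.8,-50,-1],[0,0,0,67.9,-7.8,-50,-1]])

```text
clock: 16.18
position: [506.5, -101.1, 258.2]
ee_rot: [0.857, -0.516, 0.001, -0.0]
contact_force: [0.2, -0.2, 0.1]
gripper_width: 0.2
grasp_force: 0.0
```

>>> carry_out(motion=[[0,0,0,0,0,25,-1],[0,0,0,0,0,50,-1],[0,0,0,0,0,50,-1]])

```text
clock: 16.55
position: [503.7, -99.6, 206.9]
ee_rot: [0.857, -0.515, -0.002, 0.001]
contact_force: [0.2, -0.3, 0.2]
gripper_width: -0.0
grasp_force: 0.0
```

>>> carry_out(motion=[[0,0,0,-2.1,5.2,0,-1],[0,0,0,-1.9,9.8,0,-1],[0,0,0,-1.9,9.8,0,-1]])

```text
clock: 16.92
position: [496.3, -102.6, 209.6]
ee_rot: [0.857, -0.515, 0.001, -0.001]
contact_force: [0.7, 2.0, 0.3]
gripper_width: -0.1
grasp_force: 1.0
```

```bash
python3 - <<'E'
from h import *
stroke(296,116,100)
E
```

```text
[296. 294. 292. 291. 289. 287.] [[0, 0, 0, -0.0, 1.0, 0, -1], [0, 0, 0, -0.1, 2.1, 0, -1], [0, 0, 0, -0.2, 3.1, 0, -1], [0, 0, 0, -0.4, 4.1, 0, -1], [0, 0, 0, -0.6, 5.1, 0, -1]]
[287. 285. 283. 282. 280. 278.] [[0, 0, 0, -0.2, 1.0, 0, -1], [0, 0, 0, -0.5, 2.0, 0, -1], [0, 0, 0, -0.7, 3.0, 0, -1], [0, 0, 0, -1.0, 4.0, 0, -1], [0, 0, 0, -1.4, 5.0, 0, -1]]
[278. 276. 274. 273. 271. 269.] [[0, 0, 0, -0.4, 1.0, 0, -1], [0, 0, 0, -0.8, 1.9, 0, -1], [0, 0, 0, -1.2, 2.9, 0, -1], [0, 0, 0, -1.6, 3.8, 0, -1], [0, 0, 0, -2.1, 4.7, 0, -1]]
[269. 267. 265. 264. 262. 260.] [[0, 0, 0, -0.5, 0.9, 0, -1], [0, 0, 0, -1.1, 1.8, 0, -1], [0, 0, 0, -1.6, 2.7, 0, -1], [0, 0, 0, -2.2, 3.5, 0, -1], [0, 0, 0, -2.8, 4.3, 0, -1]]
[260. 258. 256. 255. 253. 251.] [[0, 0, 0, -0.6, 0.8, 0, -1], [0, 0, 0, -1.3, 1.6, 0, -1], [0, 0, 0, -2.0, 2.4, 0, -1], [0, 0, 0, -2.7, 3.1, 0, -1], [0, 0, 0, -3.5, 3.8, 0, -1]]
[251. 249. 247. 246. 244. 242.] [[0, 0, 0, -0.8, 0.7, 0, -1], [0, 0, 0, -1.6, 1.4, 0, -1], [0, 0, 0, -2.4, 2.0, 0, -1], [0, 0, 0, -3.2, 2.6, 0, -1], [0, 0, 0, -4.0, 3.2, 0, -1]]
[242. 240. 238. 237. 235. 233.] 
[... 1809 characters left out ...]
 [[0, 0, 0, -0.6, -0.9, 0, -1], [0, 0, 0, -1.1, -1.8, 0, -1], [0, 0, 0, -1.6, -2.7, 0, -1], [0, 0, 0, -2.1, -3.6, 0, -1], [0, 0, 0, -2.6, -4.5, 0, -1]]
[143. 141. 139. 138. 136. 134.] [[0, 0, 0, -0.4, -0.9, 0, -1], [0, 0, 0, -0.8, -1.9, 0, -1], [0, 0, 0, -1.2, -2.9, 0, -1], [0, 0, 0, -1.5, -3.9, 0, -1], [0, 0, 0, -1.8, -4.8, 0, -1]]
[134. 132. 130. 129. 127. 125.] [[0, 0, 0, -0.3, -1.0, 0, -1], [0, 0, 0, -0.5, -2.0, 0, -1], [0, 0, 0, -0.7, -3.0, 0, -1], [0, 0, 0, -0.9, -4.0, 0, -1], [0, 0, 0, -1.1, -5.1, 0, -1]]
[125. 123. 121. 120. 118. 116.] [[0, 0, 0, -0.1, -1.0, 0, -1], [0, 0, 0, -0.2, -2.1, 0, -1], [0, 0, 0, -0.2, -3.1, 0, -1], [0, 0, 0, -0.3, -4.1, 0, -1], [0, 0, 0, -0.2, -5.2, 0, -1]]
```

>>> carry_out(motion=[[0,0,0,0,1,0,-1],[0,0,0,-0.1,2.1,0,-1],[0,0,0,-0.2,3.1,0,-1],[0,0,0,-0.4,4.1,0,-1],[0,0,0,-0.6,5.1,0,-1]])

```text
clock: 17.55
position: [490.8, -104.9, 208.2]
ee_rot: [0.857, -0.515, -0.0, 0.0]
contact_force: [2.0, 0.5, -0.3]
gripper_width: -0.1
grasp_force: 0.7
```

>>> carry_out(motion=[[0,0,0,-0.2,1,0,-1],[0,0,0,-0.5,2,0,-1],[0,0,0,-0.7,3,0,-1],[0,0,0,-1,4,0,-1],[0,0,0,-1.4,5,0,-1]])

```text
clock: 18.18
position: [485.8, -106.0, 208.3]
ee_rot: [0.857, -0.515, -0.0, 0.0]
contact_force: [1.2, -0.2, -0.1]
gripper_width: -0.0
grasp_force: 0.6
```

>>> carry_out(motion=[[0,0,0,-0.4,1,0,-1],[0,0,0,-0.8,1.9,0,-1],[0,0,0,-1.2,2.9,0,-1],[0,0,0,-1.6,3.8,0,-1],[0,0,0,-2.1,4.7,0,-1]])

```text
clock: 18.8
position: [480.8, -106.3, 208.4]
ee_rot: [0.857, -0.515, 0.0, -0.0]
contact_force: [2.2, 0.7, 1.1]
gripper_width: -0.2
grasp_force: 0.7
```

>>> carry_out(motion=[[0,0,0,-0.5,0.9,0,-1],[0,0,0,-1.1,1.8,0,-1],[0,0,0,-1.6,2.7,0,-1],[0,0,0,-2.2,3.5,0,-1],[0,0,0,-2.8,4.3,0,-1]])

```text
clock: 19.42
position: [475.5, -105.9, 208.3]
ee_rot: [0.857, -0.515, -0.0, 0.0]
contact_force: [2.1, -0.3, -0.6]
gripper_width: 0.1
grasp_force: 0.7
```

>>> carry_out(motion=[[0,0,0,-0.6,0.8,0,-1],[0,0,0,-1.3,1.6,0,-1],[0,0,0,-2,2.4,0,-1],[0,0,0,-2.7,3.1,0,-1],[0,0,0,-3.5,3.8,0,-1]])

```text
clock: 20.05
position: [470.5, -104.5, 208.3]
ee_rot: [0.857, -0.515, -0.0, 0.0]
contact_force: [1.4, -0.3, 0.6]
gripper_width: 0.1
grasp_force: 0.7
```

>>> carry_out(motion=[[0,0,0,-0.8,0.7,0,-1],[0,0,0,-1.6,1.4,0,-1],[0,0,0,-2.4,2,0,-1],[0,0,0,-3.2,2.6,0,-1],[0,0,0,-4,3.2,0,-1]])

```text
clock: 20.68
position: [465.8, -102.5, 208.3]
ee_rot: [0.857, -0.515, -0.0, 0.0]
contact_force: [1.1, -0.4, -0.5]
gripper_width: 0.1
grasp_force: 0.6
```

>>> carry_out(motion=[[0,0,0,-0.9,0.6,0,-1],[0,0,0,-1.8,1.1,0,-1],[0,0,0,-2.7,1.6,0,-1],[0,0,0,-3.6,2.1,0,-1],[0,0,0,-4.5,2.6,0,-1]])

```text
clock: 21.3
position: [461.6, -99.7, 208.4]
ee_rot: [0.857, -0.515, 0.0, -0.0]
contact_force: [0.9, -1.0, -0.9]
gripper_width: 0.2
grasp_force: 0.9
```

>>> carry_out(motion=[[0,0,0,-0.9,0.4,0,-1],[0,0,0,-1.9,0.8,0,-1],[0,0,0,-2.9,1.2,0,-1],[0,0,0,-3.9,1.5,0,-1],[0,0,0,-4.8,1.8,0,-1]])

```text
clock: 21.92
position: [459.2, -98.0, 208.7]
ee_rot: [0.857, -0.515, 0.002, 0.001]
contact_force: [6.3, -10.6, -3.4]
gripper_width: 0.1
grasp_force: 6.3
```

>>> carry_out(motion=[[0,0,0,4.8,-1.8,0,-1],[0,0,0,9.6,-4.4,0,-1],[0,0,0,9.6,-4.4,-60,-1],[0,0,0,-40,-4.4,-90,-1],[0,0,0,-100,-4.4,-90,-1]])

```text
clock: 22.55
position: [415.3, -5.0, 300.7]
ee_rot: [0.857, -0.516, 0.001, -0.002]
contact_force: [-0.1, 1.5, -0.9]
gripper_width: -0.2
grasp_force: 0.0
```

>>> carry_out(motion=[[0,0,0,-55,0,0,-1],[0,0,0,-110,0,0,-1],[0,0,0,-160,0,0,-1],[0,0,0,-160,0,0,-1]])

```text
clock: 23.05
position: [337.8, 137.5, 298.5]
ee_rot: [0.859, -0.512, -0.0, -0.0]
contact_force: [-0.4, -0.5, -0.7]
gripper_width: 0.2
grasp_force: 0.0
```

```bash
python3 - <<'E'
from h import *
im=snap("top","top4"); c=im["color"]
cv2.imwrite("pics/crop4.png",cv2.resize(c[195:335,265:415],(640,597),interpolation=cv2.INTER_CUBIC))
s=read_state(); print(s["position"],s["contact_force"])
E
```

```text
[338.47180144 136.36041572 298.36159595] [ 0.2529595  -0.65579711  0.49292587]
```

View pics/crop4.png

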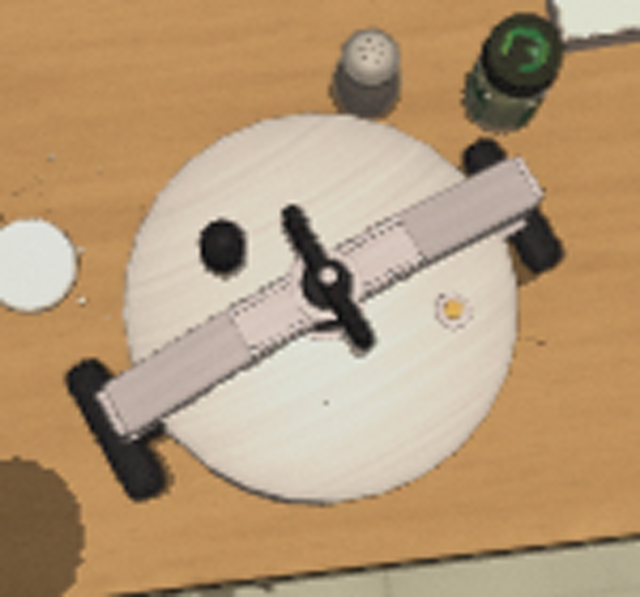

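The final view shows the bar lying over both handles and under the lugs, (120,410) to (530,180). The wings are at (293,210)–(365,345). The cooker is in place within about 3 mm, and the bystanders are untouched.

```bash
python3 -c "
from bench import *
print(job_done())"
```

```text
the job is handed in; nothing more can be done
None
```

I swung the clamp bar clockwise until it stopped against its stop (about 8 N), then turned the wing screw about 1.2 turns clockwise in three strokes until it stopped hard (about 12 N), and handed the job in; the cooker shifted by about 3 mm or less at that last push, and the things round it that I could see in the last picture had not moved.

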